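Clamp an amplifier module with the inner knob of a coaxial pair

ROBOT

A 7-joint arm with a two-finger parallel gripper is mounted at the origin on the work surface. World frame = base frame: x ahead of the robot, y to its left, z up, the work surface at z = 0. Lengths are in m, angles in degrees, forces in N, time in s.
With the tool pointing down it reaches from about 0.425 to 0.925 m from the base axis. Payload 6.8 kg.
Tool frame: the origin (TCP) lies at the very end of the fingers, on their centre line; the grasp point (between the pads) lies 19 mm behind it; z points along the fingers, y is the direction in which the jaws open and shut (so a half turn about z gives the same grasp; the last joint's range is limited). The gripper opens to 85 mm and grips with 20 to 120 N. Pads are 22 mm wide; open, the fingers measure 114 mm over their backs; the gripper's body (76 mm by 85 mm) begins 54 mm behind the grasp point. The pads swing forward as they close: fully open they stand 13 mm farther back than shut.
Start: joints at [-6.194, 27.33, 1.283, 89.118, -0.659, 63.558, -4.761], TCP at [0.675, 0, 0.231] pointing down, gripper open.
Joint ranges: [-169.35, 169.35], [-19.33, 120.38], [-80.79, 83.38], [13.8, 139.57], [-78.32, 258.32], [9.67, 109.79], [-169.56, 169.56]. Speed limits (degrees/s): [136.94, 136.94, 180, 180, 180, 180, 180].

INTERFACE

Orientations are given as a 3x3 rotation matrix whose columns are the frame's x, y, z axes.
In Python, from workcell import arm, planner, cams, ticket gives the robot as it stands. Calls block until the motion is done:
- arm.move_to(position, orientation): joint-space move of the TCP to a pose.
- arm.line_to(position, attitude=None, vel=0.15): straight line of the TCP; attitude=None keeps the orientation; vel is the mean speed in m/s.
- arm.movej(angles): joint-space move.
- arm.gripper_to(opening, newtons=None): opening from 0.0 (shut) to 1.0 (fully open); newtons is the grip in N (None keeps the last); returns when the fingers have stopped.
- arm.hold(seconds).
- planner.inverse_kinematics(position, orientation): joint angles nearest the present ones, or None.
- cams.get_image(name): name is "scene" or "side" or "wrist"; returns a dict with "image" (400x640x3 uint8, red, green, blue), "z_map" (400x640 float32, m along the optical axis (not along the pixel's ray), 0 where there is no reading), "fx", "fy", "cx", "cy" (pixels), "k1" (the pictures are not rectified: a ray, as slopes to the right and down, at radius r is drawn at 1 + k1 r^2 times it, then the intrinsics apply), "origin" and "orientation" of the camera in the world. Camera axes: x right, y up, looking along -z (the intrinsics and any distortion apply to the point x, -y, -z); pixel columns grow to the right and rows downward; lengths in m; the calibration is good to about 2 mm. A picture is of the moment at which its call begins.
A pose or a line that the arm cannot do raises arm.MotionError and nothing moves.
- ticket.job_done(): hands the job in, once; it reports no verdict.
Readings, each from a call of its own:
- arm.get_time_s(): time.
- arm.get_joint_positions(): joint angles.
- arm.get_qd(): joint speeds.
- arm.get_effort(): joint torques, N m.
- arm.get_tcp_pos(): TCP position.
- arm.get_eef_rot(): TCP orientation.
- arm.get_contact_force(): force on the tool from outside, world axes, zero at the start.
- arm.get_moment(): the same for the moment, N m.
- arm.get_opening(): opening from 0.0 (shut) to 1.0 (fully open).
Only numpy, scipy, OpenCV 4.12 (cv2) and the standard library are available. Lean on these libraries where they do the work, as an engineer would, in place of code of your own. Each camera call takes 0.05 s, during which the arm holds its last target.

TASK

Lay the amplifier module flat in the repair fixture, between the sliding jaw and the fixed backstop, lined up with the jaw, and let go of it. Then turn only the small inner knob clockwise until the jaw holds the module against the backstop with a light squeeze of about 8 newtons, well short of 16 at any time; clamp with the knob rather than by pushing the jaw, and do not drag the large outer ring around with it. Leave everything else on the bench where it is.

Things in the scene. Friction and masses are not known exactly. Their poses are not given: they have to be found in the camera images.
- fixture: Repair fixture fixed to the bench: steel plate 110 (x) x 225 (y) x 15 mm. Origin on the bench under the plate, which spans y -130 to +95 mm; y is the clamping direction, from the knob end to the backstop. The module lies on the plate's top, z = 15 mm. At y = -85 mm a grey housing 84 x 80 mm, top at z = 31 mm, carries the two coaxial knobs on a vertical axis.
- jaw: Aluminium jaw pad 60 (x) x 10 (y) mm, z 16 to 27 mm. Origin at the lower edge of the middle of its clamping face, which looks to fixture +y and starts fully open at fixture y = -20 mm. The inner knob drives it through a rack, 12 mm to +y per rad of clockwise turn; the pad is sprung on the rack at 4 N/mm without preload, so about 48 N per rad of knob once the module is pinched.
- inner_knob: Small black inner knob, jaw open at the start. Origin on its axis, level with the ring's top face, 46 mm above the bench. A disc 28 mm across, 3 mm high, and on it a bar grip 28 mm along x and 12 mm wide along y, its top 14 mm above the origin. Turns clockwise from above up to 2.4 rad, with a steady drag of 0.18 N m (less when paused) that also holds it where left; each newton of squeeze adds 0.012 N m.
- outer_ring: Large knurled aluminium outer ring around the inner knob, 60 mm in diameter and 14 mm high (z = 32 to 46 mm above the bench), a stage adjustment that is already set. Origin on the axis at its underside. It turns very easily (0.03 N m) when anything rubs on it.
- ring_mark (a point): Point on the outer ring's top edge, 28 mm from the axis, at the scribed line; shows how the ring stands.
- far_side (a point): Reference point only: plate top, fixture x 0, y +30 mm. Beyond it stands the backstop, a fixed aluminium block parallel to the jaw, 70 mm along x, 16 thick, top 27 mm above the bench. Its face stands 66 to 75 mm beyond the open jaw's face, set differently every time and not reported.
- module: Amplifier module, 0.16 kg: a circuit board on an aluminium carrier, 80 (x) x 60 (y) x 6 mm thick, with a dark finned heat sink 40 (x) x 30 (y) mm in the middle, from 6 mm to 43 mm above the underside (solid from 6 to 41 mm). Origin at the centre of the underside. The 60 mm (y) goes between jaw and backstop, either way round.
- screwdriver: Screwdriver lying on the bench, bystander.
- flux_bottle: Small white bottle, 36 mm in diameter, 75 mm high, bystander; origin under its centre.
- parts_tray: Grey parts tray 90 x 120 x 30 mm, bystander; origin under its centre.
Mind the look-alikes: they are no part of the job. Several things have the shape of the fixture; the one meant has the colours described above.

How it is judged (in metres and radians):
On the way, in this order (a step that is already met when the one before it is completed fails the run):
1. the module lies flat in the fixture between jaw and backstop, let go of and not yet squeezed (x of module in the frame of fixture between -0.015 and 0.015 m and y of module in the frame of fixture between -0.004 and 0.04 m and z of module in the frame of fixture between 0.012 and 0.018 m and angle between module's own z axis and vertical below 0.05 rad and angle between the y axis of module and the y axis of fixture, either way round below 0.12 rad and contact force between the fingers and module below 0.1 N and contact force between jaw and module below 1 N and linear speed of module below 0.01 m/s), for 0.2 s.
2. the jaw is tightened on the module by the hand on the inner knob (x of module in the frame of fixture between -0.015 and 0.015 m and y of module in the frame of fixture between -0.004 and 0.04 m and z of module in the frame of fixture between 0.012 and 0.018 m and angle between module's own z axis and vertical below 0.05 rad and angle between the y axis of module and the y axis of fixture, either way round below 0.12 rad and contact force between jaw and module above 4 N and contact force between the fingers and inner_knob above 1 N), for 0.1 s.
At the end, for the whole second after the job is handed in: The module lies flat on the fixture's plate between jaw and backstop (within 15 mm of the jaw's middle, square to it), at rest and held by the jaw with 4 to 12 N; the outer ring's mark is within 3 mm of where it was (x of module in the frame of fixture between -0.015 and 0.015 m and y of module in the frame of fixture between -0.004 and 0.04 m and z of module in the frame of fixture between 0.012 and 0.018 m and angle between module's own z axis and vertical below 0.05 rad and angle between the y axis of module and the y axis of fixture, either way round below 0.12 rad and contact force between jaw and module between 4 and 12 N and linear speed of module below 0.01 m/s and distance of ring_mark from where it was at the start of the episode below 0.003 m); the robot touches nothing.
It fails at once if the outer ring is dragged (its mark moves more than 3 mm) (distance of ring_mark from where it was at the start of the episode above 0.003 m).
It fails at once if the module is squeezed with more than 16 N by the jaw (contact force between jaw and module above 16 N).
It fails at once if the jaw is pushed directly by the robot with more than 5 N (contact force between the fingers and jaw above 5 N).
It fails at once if a bystander (screwdriver, bottle or tray) is moved more than 15 mm (distance of any of screwdriver, flux_bottle, parts_tray from where it was at the start of the episode above 0.015 m).
It also fails if it takes over 72 s, if anything falls off the work surface, if the arm or the gripper's body presses on something with over 40 N, if the wrist force passes 120 N, or if a joint passes its speed limit or range.

## Working session

There is one attempt and no reset: what is moved stays moved. The work goes in short steps, each a Python script; the robot and the scene stay as the last script left them, time stands still between calls to the robot, and variables do not carry over. Pictures are saved under pics/ and viewed, and the job is handed in when it is done.

```bash
ls; mkdir -p pics
cat > h.py <<'E'
import numpy as np, cv2
from workcell import arm, planner, cams, ticket
def snap(name,out):
    d=cams.get_image(name); cv2.imwrite('pics/'+out+'.png',d['image'][:,:,::-1]); 
    np.save('pics/'+out+'.npy',d,allow_pickle=True); return d
def load(out): return np.load('pics/'+out+'.npy',allow_pickle=True).item()
def ray(d,u,v):
    K=np.array([[d['fx'],0,d['cx']],[0,d['fy'],d['cy']],[0,0,1.]])
    p=cv2.undistortPoints(np.array([[[u,v]]],float),K,np.array([d['k1'],0,0,0.]))[0,0]
    return np.array([p[0],-p[1],-1.])
def atz(d,u,v,z):
    r=np.array(d['orientation'])@ray(d,u,v); o=np.array(d['origin']); return o+r*(z-o[2])/r[2]
def dep(d,u,v):
    z=d['z_map'][int(round(v)),int(round(u))]; return np.array(d['origin'])+np.array(d['orientation'])@(ray(d,u,v)*z)
def proj(d,P):
    q=np.array(d['orientation']).T@(np.array(P)-np.array(d['origin'])); x=q[0]/-q[2]; y=-q[1]/-q[2]; s=1+d['k1']*(x*x+y*y)
    return d['fx']*x*s+d['cx'], d['fy']*y*s+d['cy']
def crop(out,new,u0,v0,u1,v1,k):
    im=cv2.imread('pics/'+out+'.png')[v0:v1,u0:u1]; cv2.imwrite('pics/'+new+'.png',cv2.resize(im,None,fx=k,fy=k,interpolation=cv2.INTER_CUBIC))
E
python3 - <<'E'
from h import *
for n in ['scene','side','wrist']:
    d=snap(n,n+'0'); print(n,d['origin'],np.round(d['orientation'],3).tolist(),d['fx'],d['k1'])
E
```

```text
pics
scene [ 0.97493928 -0.62989851  0.80735099] [[0.751, -0.534, 0.388], [0.66, 0.595, -0.459], [0.014, 0.601, 0.799]] 367.27610339892084 0.027671539293602606
side [ 0.14593813 -1.12261624  0.87780968] [[0.902, 0.256, -0.348], [-0.432, 0.558, -0.708], [0.013, 0.789, 0.614]] 424.0531873943177 -0.09379831750938689
wrist [0.67512202 0.08540887 0.37334513] [[1.0, -0.001, 0.003], [-0.0, 0.945, 0.327], [-0.003, -0.327, 0.945]] 319.8013902053681 0.01013000026305539
```

View pics/scene0.png

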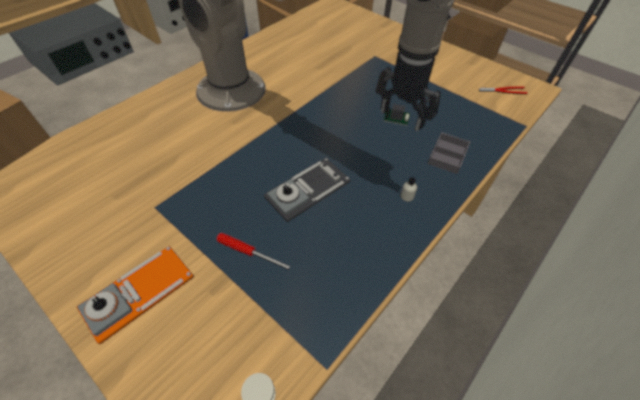

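View pics/side0.png

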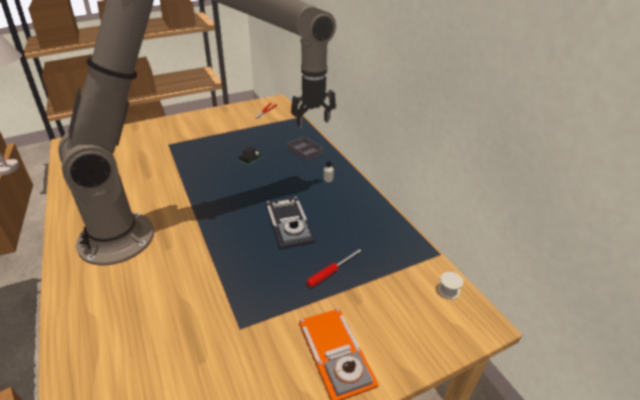

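View pics/wrist0.png

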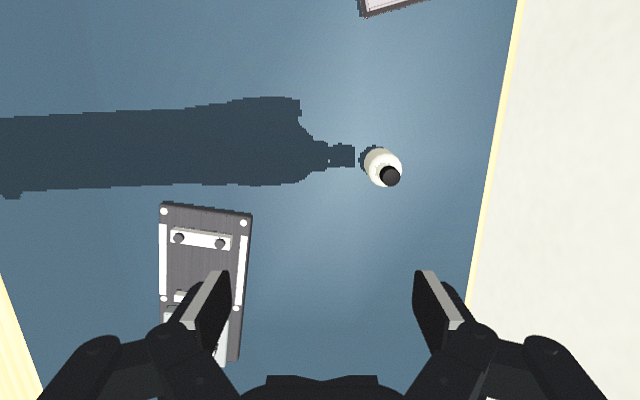

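Two things have the fixture's shape: the steel plate with grey housing at scene (307,188) / side (290,222), and an orange plate at scene (135,292) / side (338,352). The description says steel, so I take the one on the mat. The module is the green board at side (250,155) / scene (397,116), and I see nothing else like it. Next I take coarse positions and a close crop.

Run:
```python
from h import *
d=load('scene0'); s=load('side0')
for n,c,u,v in [('mod',s,250,155),('knob',s,294,226),('knob',d,288,190),('backend',d,330,172),('tray',s,305,148),('bottle',s,329,172),('bottle',d,409,190),('sd',s,322,275),('mod',d,397,116)]: print(n,dep(c,u,v).round(3))
crop('side0','c1',220,130,340,255,4); crop('scene0','c2',255,150,360,225,6)
```

```text
mod [0.527 0.258 0.02 ]
knob [ 0.505 -0.23   0.048]
knob [ 0.513 -0.227  0.057]
backend [ 0.537 -0.084  0.026]
tray [0.748 0.231 0.012]
bottle [ 0.734 -0.008  0.044]
bottle [ 0.747 -0.006  0.046]
sd [ 0.505 -0.423  0.024]
mod [0.535 0.258 0.016]
```

View pics/c1.png

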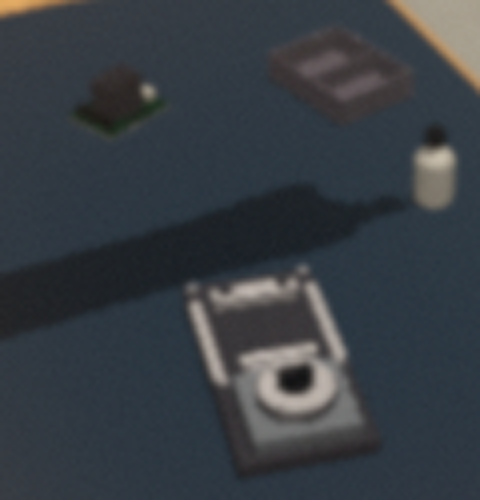

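View pics/c2.png

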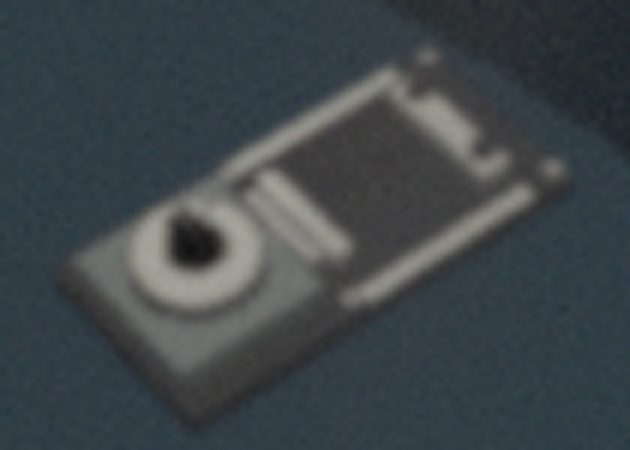

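The crops confirm it: dark steel plate, grey housing, silver ring and black inner knob. Next, wrist close-ups of the module and the fixture.

Run:
```python
from h import *
R=arm.get_eef_rot(); print(np.round(R,3).tolist(), arm.get_time_s())
try:
    arm.move_to([0.525,-0.19,0.231],R); snap('wrist','wf'); print(arm.get_time_s())
    arm.move_to([0.53,0.235,0.231],R); snap('wrist','wm'); print(arm.get_time_s())
except Exception as e: print(repr(e))
```

```text
[[0.0, 1.0, -0.001], [1.0, -0.0, -0.0], [-0.0, -0.001, -1.0]] 0.15
1.1583
2.775
```

Run:
```python
from h import *
for n in ['wf','wm']:
    im=cv2.imread(f'pics/{n}.png'); cv2.imwrite(f'pics/{n}v.png',cv2.resize(im,(800,500),interpolation=cv2.INTER_CUBIC))
```

```text
(no output)
```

View pics/wf.png

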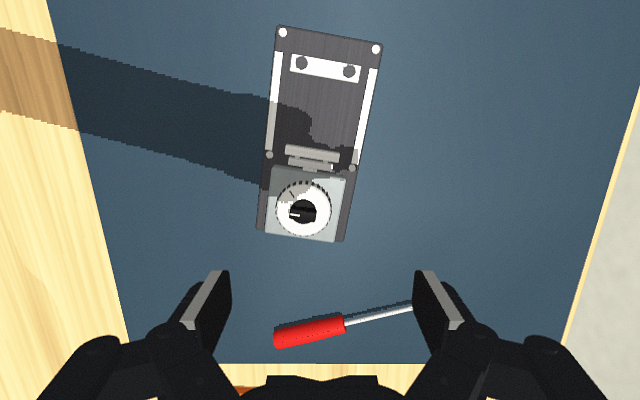

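View pics/wm.png

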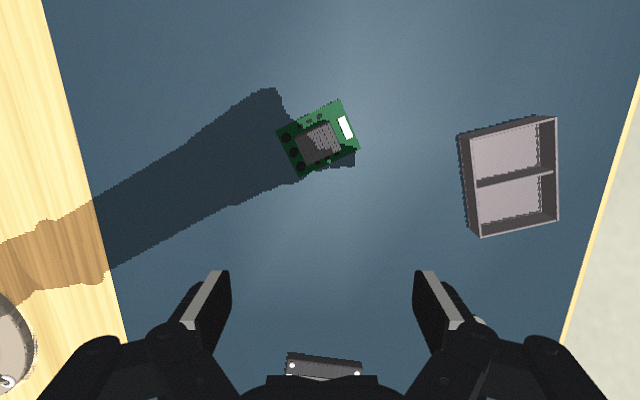

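Run:
```python
from h import *
crop('wf','wfc',250,15,390,250,4) 
crop('wf','wfk',255,140,365,245,7) 
crop('wm','wmc',265,90,370,185,7)
im=cv2.imread('pics/wfc.png');print(im.shape)
cv2.imwrite('pics/wfc.png',cv2.resize(im[:600],None,fx=1,fy=1))
```

```text
(940, 560, 3)
```

View pics/wfc.png

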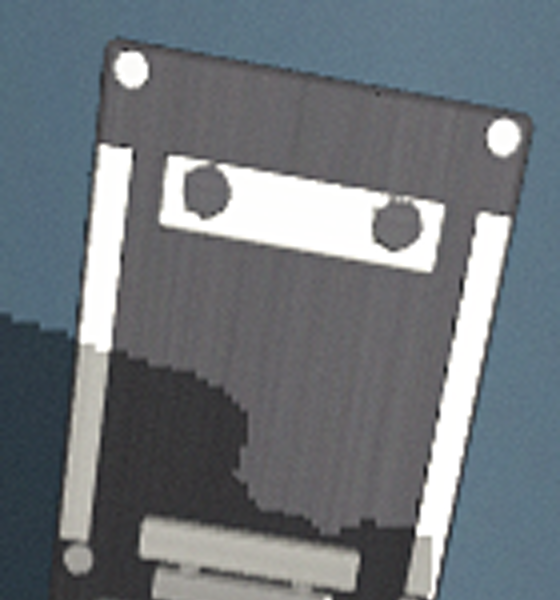

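View pics/wfk.png

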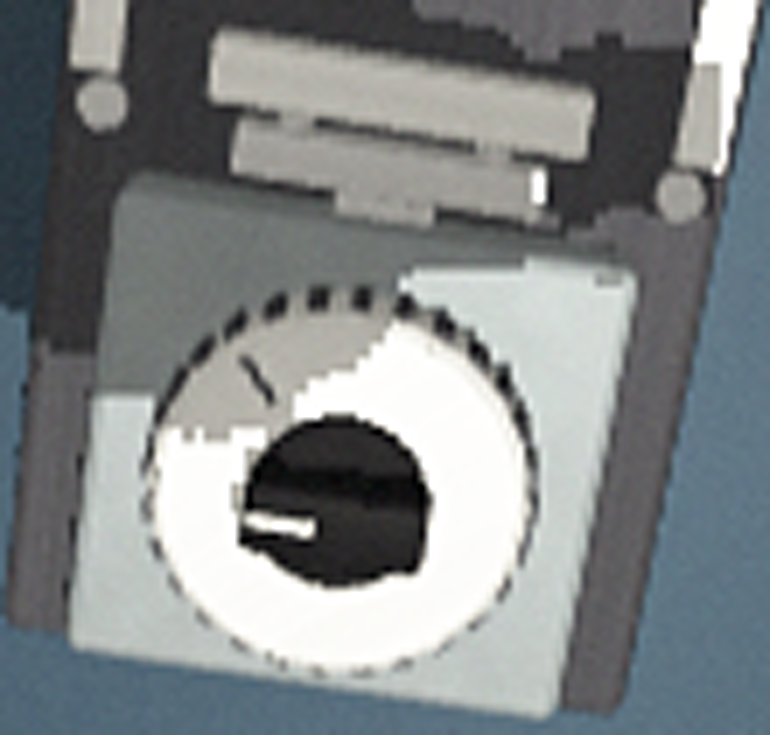

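View pics/wmc.png

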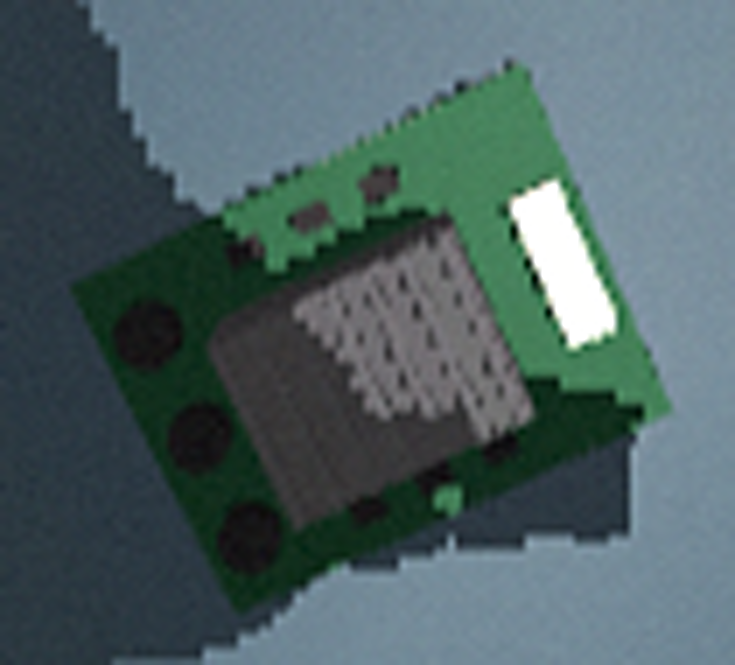

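```bash
cat >> h.py <<'E'
def cu(U,V,u0,v0,k): return (U+.5)/k-.5+u0,(V+.5)/k-.5+v0
def fit(pts,loc):
    pts=np.array(pts)[:,:2]; loc=np.array(loc,float); cp=pts.mean(0); cl=loc.mean(0)
    H=(loc-cl).T@(pts-cp); a=np.arctan2(H[0,1]-H[1,0],H[0,0]+H[1,1]); R=np.array([[np.cos(a),-np.sin(a)],[np.sin(a),np.cos(a)]])
    t=cp-R@cl; return t,a,np.linalg.norm((R@loc.T).T+t-pts,axis=1)
E
python3 - <<'E'
from h import *
d=load('wf'); m=load('wm')
c=[cu(107,40,250,15,4),cu(530,117,250,15,4),cu(614,712,255,140,7),cu(8,625,255,140,7)]
P=[atz(d,*p,.015) for p in c]; print(np.round(P,4))
t,a,r=fit(P,[[-.055,.095],[.055,.095],[.055,-.13],[-.055,-.13]]); print('fixture',t.round(4),np.degrees(a).round(2),(r*1e3).round(1))
ca,sa=np.cos(a),np.sin(a); F=lambda x,y:t+np.array([ca*x-sa*y,sa*x+ca*y])
print('knob axis',F(0,-.085))
for x,y,z in [(0,-.085,.046),(0.03,-.085,.046),(-.03,-.085,.046),(0,-.055,.046),(0,-.115,.046)]:
    u,v=proj(d,[*F(x,y),z]); print('ring in wfk', (u-254.5)*7,(v-139.5)*7)
def loc(p): q=p[:2]-t; return np.array([ca*q[0]+sa*q[1],-sa*q[0]+ca*q[1]])
# jaw top front edge, backstop front top edge z=27
for U,V,w in [(215,32,1),(595,92,1)]: print('jaw front',loc(atz(d,*cu(U,V,255,140,7),.027)).round(4))
for U,V in [(160,223),(432,272)]: print('backstop front',loc(atz(d,*cu(U,V,250,15,4),.027)).round(4))
c=[cu(72,287,265,90,7),cu(512,60,265,90,7),cu(670,410,265,90,7),cu(240,612,265,90,7)]
P=[atz(m,*p,.006) for p in c]
print('mod board',*[x.round(4) for x in fit(P,[[-.04,.03],[.04,.03],[.04,-.03],[-.04,-.03]])])
c=[cu(211,333,265,90,7),cu(445,218,265,90,7),cu(535,410,265,90,7),cu(297,525,265,90,7)]
P=[atz(m,*p,.042) for p in c]
print('mod sink',*[x.round(4) for x in fit(P,[[-.02,.015],[.02,.015],[.02,-.015],[-.02,-.015]])])
for p in [(300,150),(305,145),(350,110)]: print(dep(m,*p).round(4))
E
```

```text
[[ 0.4814 -0.0369  0.015 ]
 [ 0.5872 -0.0538  0.015 ]
 [ 0.5523 -0.2729  0.015 ]
 [ 0.4464 -0.2566  0.015 ]]
fixture [ 0.5196 -0.1378] -9.03 [2.  2.  2.2 1.9]
knob axis [ 0.50623357 -0.22173143]
ring in wfk 338.8615943493395 498.56144476596154
ring in wfk 528.6108457483888 527.3155392212057
ring in wfk 147.39296485492065 469.5546345468632
ring in wfk 366.64529602919737 314.75899211473535
ring in wfk 312.55781109547564 672.4670974423425
jaw front [-0.0295 -0.0196]
jaw front [ 0.0298 -0.0193]
backstop front [-0.0341  0.0537]
backstop front [0.0353 0.0533]
mod board [0.5262 0.2716] 0.4498 [0.0009 0.001  0.0006 0.0007]
mod sink [0.5267 0.2726] 0.4397 [0.0014 0.001  0.0005 0.0006]
[0.5085 0.2657 0.0443]
[0.5137 0.2706 0.0431]
[5.624e-01 3.031e-01 5.000e-04]
```

Run:
```python
from h import *
m=load('wm')
for n,U,V in [('cap1',147,332),('cap2',200,437),('cap3',248,537),('white',562,265),('board',480,150),('comp',380,183),('sink',400,330),('sink',250,380)]:
    print(n,dep(m,*cu(U,V,265,90,7)).round(4))
```

```text
cap1 [0.4911 0.2756 0.0171]
cap2 [0.4989 0.2592 0.0175]
cap3 [0.5061 0.2429 0.017 ]
white [0.5561 0.2855 0.0156]
board [0.5434 0.3023 0.0067]
comp [0.5277 0.2975 0.0093]
sink [0.5308 0.2786 0.0401]
sink [0.5088 0.2716 0.0418]
```

```bash
cat >> h.py <<'E'
def Rt(deg):
    a=np.radians(deg); y=np.array([np.cos(a),np.sin(a),0]); z=np.array([0,0,-1.]); return np.column_stack([np.cross(y,z),y,z])
FT=np.array([.5196,-.1378]); FA=np.radians(-9.03)
def F(x,y): return FT+np.array([np.cos(FA)*x-np.sin(FA)*y,np.sin(FA)*x+np.cos(FA)*y])
E
python3 - <<'E'
from h import *
arm.gripper_to(0.68,40)
R=Rt(115.3)
arm.move_to([.5264,.272,.11],R); print(arm.get_joint_positions())
arm.line_to([.5264,.272,.0155],vel=.06); print(arm.get_contact_force(),arm.get_tcp_pos())
arm.gripper_to(0.0,40); print(arm.get_opening(),arm.get_contact_force(),arm.get_time_s())
arm.line_to([.5264,.272,.13],vel=.1); print(arm.get_opening(),arm.get_contact_force(),arm.get_time_s())
snap('side','s1'); snap('wrist','w1'); crop('side','x',0,0,1,1,1) if 0 else None
crop('s1','s1c',180,90,330,190,5)
E
```

```text
[-11.85301615  30.40551384 -28.32727019 105.12890746  18.55547648
  49.05096117  66.04399308]
[0.33333909 0.87641991 0.19914   ] [0.5266839  0.27214159 0.01588671]
0.3414664068212068 [ 1.0369551  -0.62333052  3.07633354] 6.775
0.3414218645170832 [ 0.02286918  0.20323664 -1.9268546 ] 8.0667
```

View pics/s1c.png

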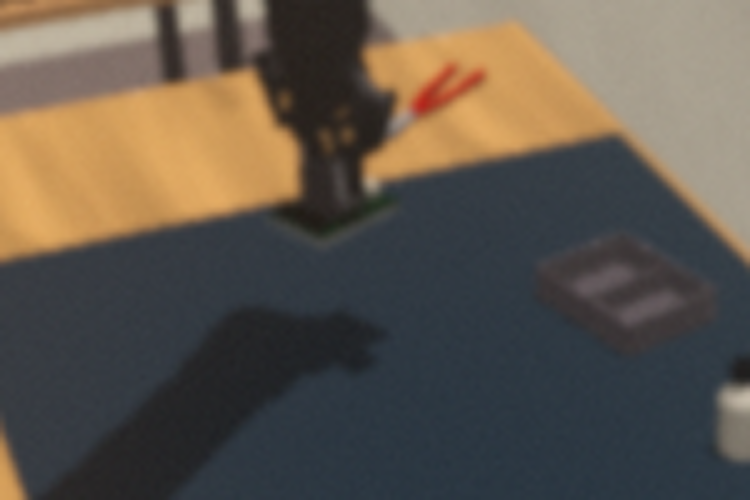

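View pics/w1.png

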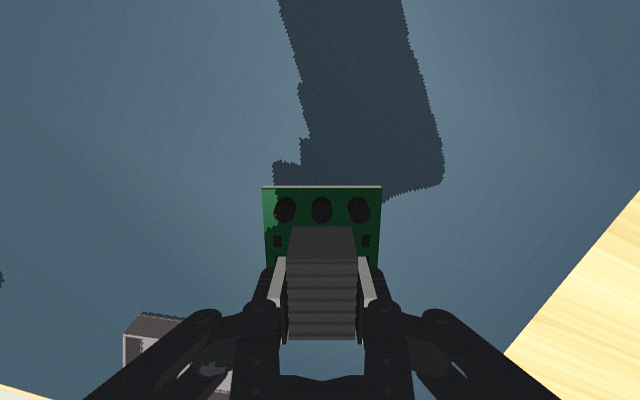

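The module is held square: the board's caps-side edge is at wrist row 186, columns 263–381. Next I check its offset along tool x, then place it.

Run:
```python
from h import *
d=load('w1'); T=np.array(arm.get_tcp_pos()); R=np.array(arm.get_eef_rot())
print(T)
for u,v in [(263,187),(381,187)]:
    print((R.T@(atz(d,u,v,T[2]-.0158+.006)-T)*1e3).round(1))
    print(d['z_map'][193,270], d['z_map'][193,375])
```

```text
[0.52598281 0.27176608 0.12922445]
[ 41.1 -28.3   9.9]
0.15912805 0.15884617
[41.1 30.1  9.9]
0.15912805 0.15884617
```

Run:
```python
from h import *
p=F(.001,.0175); R=Rt(80.97)
arm.move_to([*p,.13],R); print(arm.get_joint_positions().round(1) if hasattr(arm.get_joint_positions(),'round') else arm.get_joint_positions(),arm.get_time_s())
arm.line_to([*p,.040],vel=.08); f0=np.array(arm.get_contact_force()); print(arm.get_tcp_pos(),f0)
for z in [.034,.0325,.0315,.0308,.0302,.0296,.029]:
    arm.line_to([*p,z],vel=.03); f=np.array(arm.get_contact_force()); print(z,arm.get_tcp_pos().round(4),(f-f0).round(2))
    if f[2]-f0[2]>1.2: break
print(arm.get_time_s())
snap('side','s2'); snap('scene','c2b'); crop('s2','s2c',245,170,335,260,6); crop('c2b','c2c',255,140,375,230,6)
```

```text
[ 21.6  22.8 -19.1 112.3  10.   46.4  78.2] 9.625
[ 0.52380417 -0.12073551  0.04052684] [ 0.28001498  0.35703281 -1.70402017]
0.034 [ 0.5231 -0.1207  0.0338] [-0.13  0.04 -0.28]
0.0325 [ 0.5233 -0.1207  0.0325] [-0.21 -0.89 -0.01]
0.0315 [ 0.5233 -0.1207  0.0315] [-0.22 -0.13  0.24]
0.0308 [ 0.5235 -0.1207  0.0309] [-0.15 -0.99  0.4 ]
0.0302 [ 0.5235 -0.1207  0.0308] [-1.77  0.59  7.04]
12.25
```

View pics/s2c.png

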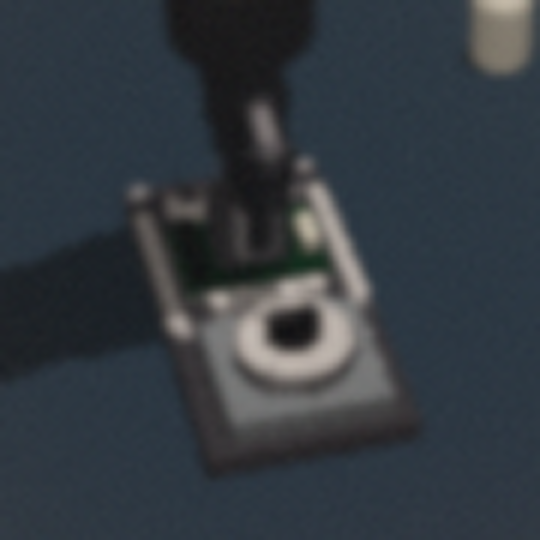

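View pics/c2c.png

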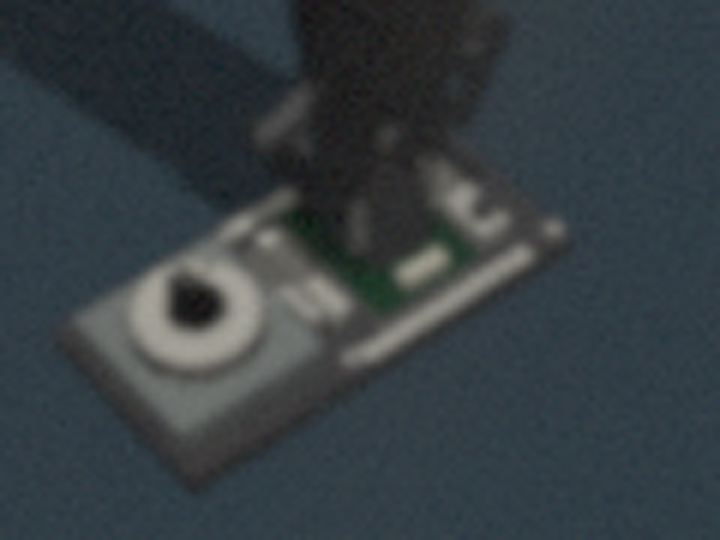

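The module is seated (contact at TCP z 0.0308, as expected), with visible gaps to both jaw and backstop. Release, lift and look.

Run:
```python
from h import *
T=np.array(arm.get_tcp_pos())
arm.gripper_to(0.55,40); print(arm.get_opening()); arm.hold(.3)
arm.line_to([T[0],T[1],.11],vel=.1); 
arm.move_to([*F(-.005,-.03),.25],Rt(-9)); print(arm.get_contact_force(),arm.get_moment(),arm.get_time_s())
snap('wrist','w3'); crop('w3','w3c',220,100,400,240,4)
```

```text
0.5465338992424733
[ 0.31063177  0.76022695 -0.44535174] [0.06353846 0.00207174 0.02418636] 15.1083
```

View pics/w3.png

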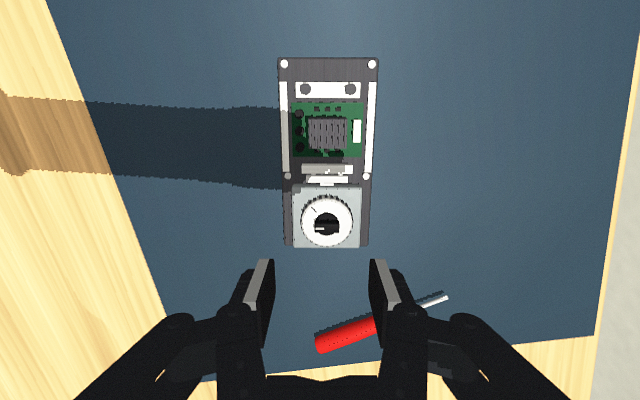

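Run:
```python
from h import *
crop('w3','w3k',280,180,375,255,8); crop('w3','w3m',270,50,390,195,4)
d=load('w3')
print('knob c',[((a-279.5 if i==0 else a-179.5)*8) for i,a in enumerate(proj(d,[*F(0,-.085),.046]))])
```

```text
knob c [np.float64(374.79662478655655), np.float64(348.97053009491447)]
```

View pics/w3k.png

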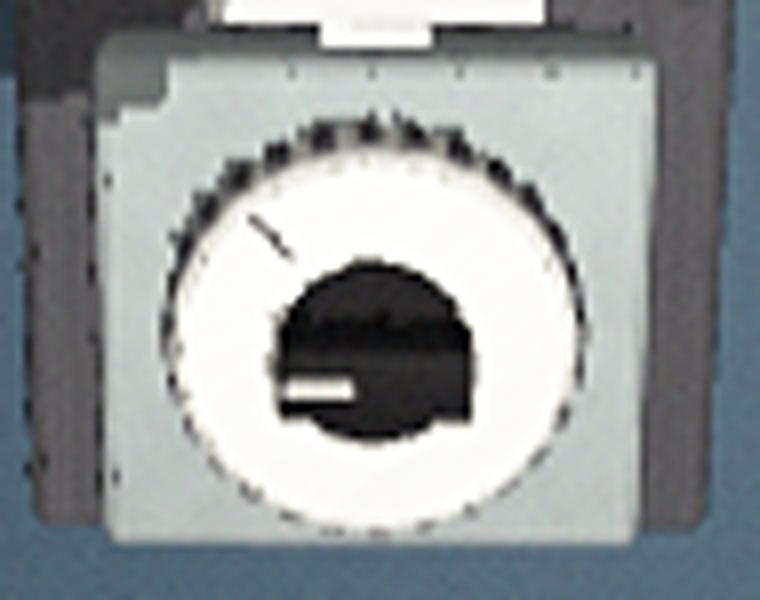

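View pics/w3m.png

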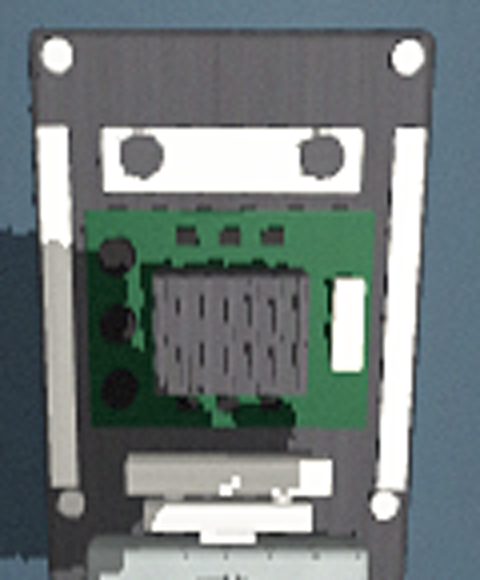

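Run:
```python
from h import *
d=load('w3')
def loc(p):
    q=np.array(p[:2])-FT; c,s=np.cos(FA),np.sin(FA); return (np.array([c*q[0]+s*q[1],-s*q[0]+c*q[1]])*1e3).round(1)
for U,V in [(277,350),(277,416),(471,350),(471,416)]: print('bar',loc(atz(d,*cu(U,V,280,180,8),.06)))
for U,V in [(172,340),(580,340),(375,150),(375,530)]: print('ring',loc(atz(d,*cu(U,V,280,180,8),.046)))
print('disc bottom/top',loc(atz(d,*cu(375,441,280,180,8),.049)),loc(atz(d,*cu(375,260,280,180,8),.049)))
for U,V in [(85,211),(375,211),(367,426),(92,426)]: print('board',loc(atz(d,*cu(U,V,270,50,4),.021)))
for U,V in [(127,455),(330,458)]: print('jaw',loc(atz(d,*cu(U,V,270,50,4),.027)))
for U,V in [(104,190),(360,190)]: print('bs',loc(atz(d,*cu(U,V,270,50,4),.027)))
```

```text
bar [-13.8 -79.6]
bar [-13.9 -89.6]
bar [ 13.3 -79.5]
bar [ 13.5 -89.5]
ring [-29.5 -83.8]
ring [ 29.9 -83.6]
ring [ -0.1 -54.6]
ring [   0.3 -114.3]
disc bottom/top [  0.2 -98.4] [ -0.  -70.2]
board [-39.8  48.3]
board [40.1 48.5]
board [ 40.5 -11. ]
board [-39.5 -11.2]
jaw [-29.1 -18.5]
jaw [ 29.5 -19.2]
bs [-34.   53.8]
bs [35.1 54. ]
```

The module lies square: centre at fixture (0.3, 18.6) mm, with gaps of about 8 mm to the jaw and 5 mm to the backstop. The knob axis is at (0.1, −84.5) mm. Next, grip the bar.

Run:
```python
from h import *
p=F(.0001,-.0845); R=Rt(80.97)
arm.gripper_to(0.38,25)
arm.move_to([*p,.12],R)
arm.line_to([*p,.066],vel=.08); arm.line_to([*p,.0517],vel=.03)
print(arm.get_tcp_pos(),arm.get_contact_force(),arm.get_moment())
arm.gripper_to(0.0,25); print(arm.get_opening(),arm.get_tcp_pos(),arm.get_contact_force(),arm.get_moment(),arm.get_time_s())
print(arm.get_joint_positions())
snap('wrist','w4'); snap('side','s4'); crop('s4','s4c',245,160,335,260,6)
```

```text
[ 0.50640687 -0.2212329   0.05158095] [1.16583725 0.27640505 0.4661724 ] [ 0.01391492 -0.01530588 -0.04218171]
0.12415616644352825 [ 0.50633268 -0.22297093  0.05205072] [-1.1314359  -5.67924615  1.10017592] [-1.10577993  0.23798177  0.00424846] 18.6
[ 25.80285465  29.98776819 -10.85451029 113.18081577   9.03268059
  37.57181572  90.08826442]
```

View pics/w4.png

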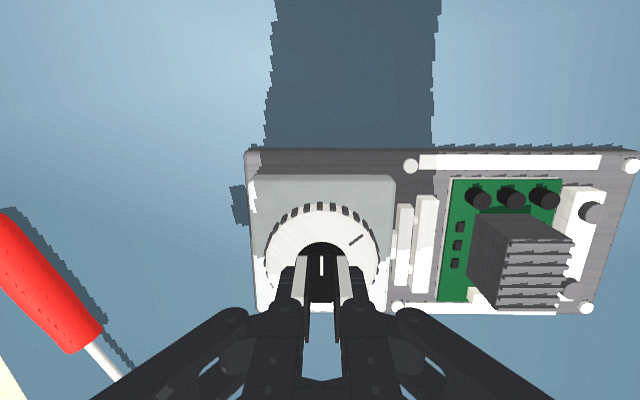

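View pics/s4c.png

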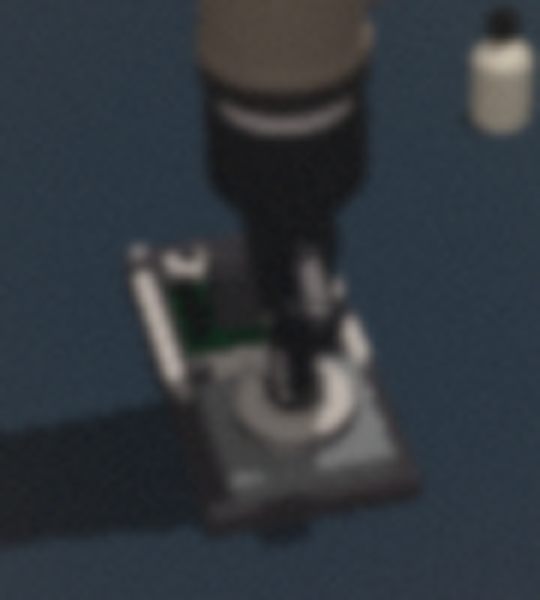

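Run:
```python
from h import *
T=arm.get_tcp_pos()
arm.line_to([T[0],T[1],.0517],vel=.02); 
print(arm.get_tcp_pos(),arm.get_contact_force(),arm.get_moment())
T=arm.get_tcp_pos()
q0=np.array(planner.inverse_kinematics([T[0],T[1],.0517],Rt(80.97))); np.save('q0.npy',q0); print(q0.round(2),arm.get_joint_positions())
```

```text
[ 0.50632823 -0.22302815  0.05201847] [-2.22261016 -1.76549135  4.45530818] [-0.30906667  0.41464647 -0.04265154]
[ 25.93  30.05 -10.95 113.13   8.97  37.61  90.27] [ 25.93564541  30.02008851 -10.95278735 113.13326342   8.96398256
  37.6316413   90.26583519]
```

Run:
```python
from h import *
q0=np.load('q0.npy')
for a in [5,10,20,30,40]:
    q=q0.copy(); q[6]-=a; arm.movej(q)
    print(a,(q0[6]-arm.get_joint_positions()[6]).round(2),arm.get_tcp_pos().round(4),np.round(arm.get_contact_force(),1),np.round(arm.get_moment(),3),round(arm.get_effort()[6],3),arm.get_opening().round(3),arm.get_time_s())
snap('wrist','w5')
```

```text
Traceback (most recent call last):
AttributeError: 'float' object has no attribute 'round'
```

```bash
cat >> h.py <<'E'
def rot(a):
    q0=np.load('q0.npy'); q=q0.copy(); q[6]-=a; arm.movej(q); rep(a)
def rep(a):
    q0=np.load('q0.npy')
    R=np.array(arm.get_eef_rot()); th=np.degrees(np.arctan2(R[1,1],R[0,1]))
    print(a,round(80.97-th,2),np.round(arm.get_tcp_pos(),4),'F',np.round(arm.get_contact_force(),1),'M',np.round(arm.get_moment(),3),'e7',round(float(arm.get_effort()[6]),3),round(float(arm.get_opening()),3),round(arm.get_time_s(),2))
E
python3 - <<'E'
from h import *
for a in [5,10,20,30,40]: rot(a)
snap('wrist','w5')
E
```

```text
5 5.01 [ 0.5063 -0.223   0.052 ] F [-2.5 -1.4  4.7] M [-0.286  0.412 -0.097] e7 0.067 0.126 19.45
10 10.02 [ 0.5063 -0.223   0.052 ] F [-2.7 -2.   6. ] M [-0.315  0.464 -0.094] e7 -0.126 0.129 19.7
20 20.05 [ 0.5063 -0.2231  0.052 ] F [-1.6 -1.3  5.5] M [-0.193  0.45  -0.194] e7 -0.052 0.133 19.99
30 30.05 [ 0.5063 -0.2231  0.052 ] F [-2.8 -2.4  5.2] M [-0.206  0.393 -0.165] e7 -0.052 0.129 20.28
40 40.05 [ 0.5063 -0.2231  0.052 ] F [-2.1 -2.2  5.1] M [-0.296  0.386 -0.128] e7 -0.052 0.129 20.57
```

View pics/w5.png

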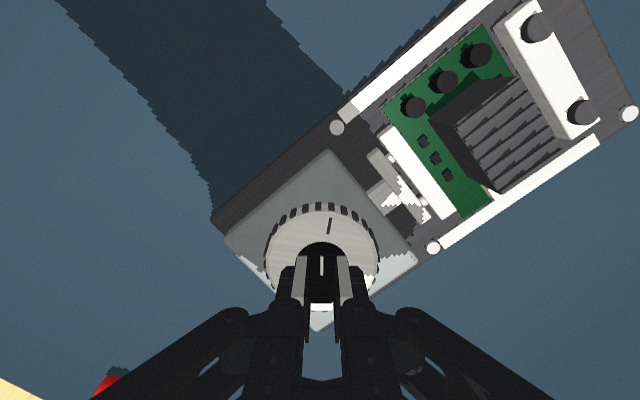

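The knob follows (its white line stays between the fingers), the ring mark stays put relative to the plate, and the jaw has reached the board. Continue in smaller steps.

```bash
cat >> h.py <<'E'
def mz(n=10):
    M=[];
    for _ in range(n): arm.hold(.02); M.append(arm.get_moment())
    M=np.array(M); return M[:,2].mean().round(3),M[:,2].std().round(3)
E
python3 - <<'E'
from h import *
for a in [46,50,54,57]:
    rot(a); print(mz()); snap('wrist','w_%d'%a)
    crop('w_%d'%a,'w_%dc'%a,300,0,500,150,4)
E
```

```text
46 46.03 [ 0.5063 -0.2231  0.052 ] F [-1.6 -1.2  5.3] M [-0.314  0.38  -0.112] e7 -0.122 0.132 20.88
(np.float64(-0.1), np.float64(0.032))
50 50.01 [ 0.5063 -0.2231  0.052 ] F [-3.3 -1.6  5.7] M [-0.28   0.315  0.025] e7 -0.147 0.128 21.34
(np.float64(-0.021), np.float64(0.036))
54 54.01 [ 0.5064 -0.2231  0.052 ] F [-1.5 -2.7  4.1] M [-0.321  0.414 -0.016] e7 -0.149 0.131 21.81
(np.float64(-0.027), np.float64(0.022))
57 56.99 [ 0.5063 -0.2231  0.052 ] F [-2.3 -2.1  5.1] M [-0.311  0.377  0.086] e7 -0.158 0.13 22.27
(np.float64(0.045), np.float64(0.026))
```

View pics/w_57.png

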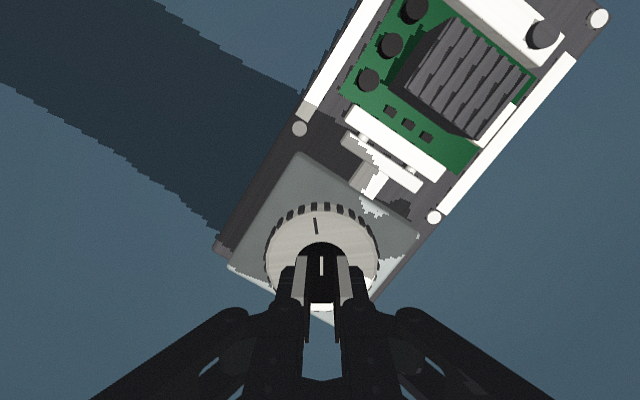

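View pics/w_50.png

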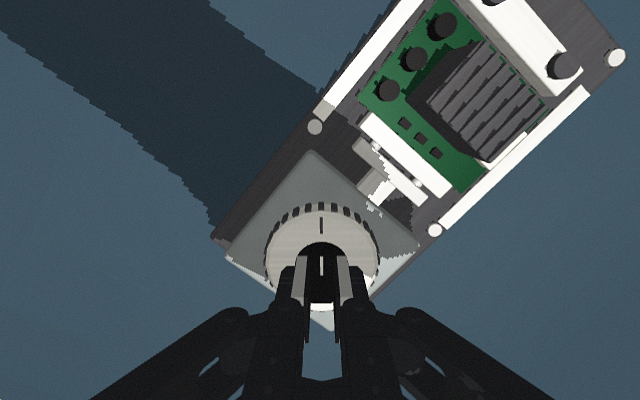

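Run:
```python
from h import *
crop('w_57','w57c',330,80,470,200,5)
crop('w_57','w57d',420,0,600,130,4)
```

```text
(no output)
```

View pics/w57c.png

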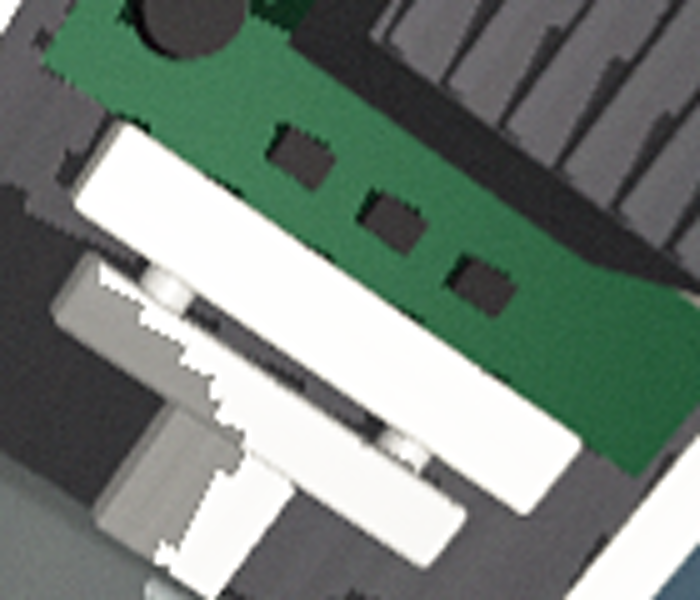

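View pics/w57d.png

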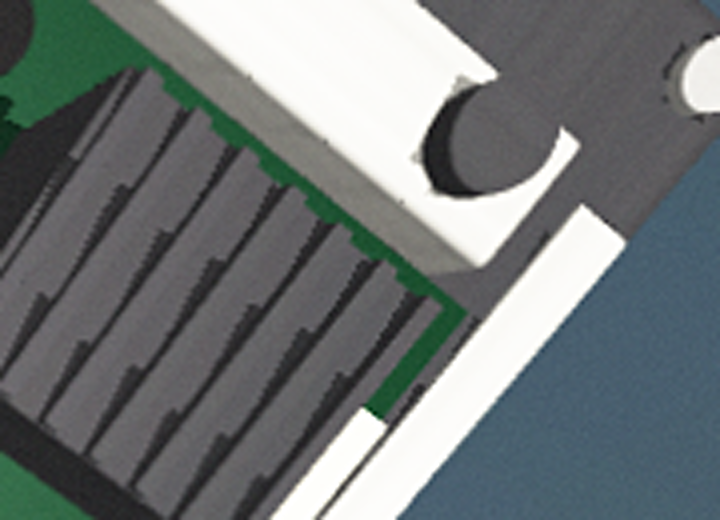

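```bash
cat >> h.py <<'E'
def loc(p):
    q=np.array(p[:2])-FT; c,s=np.cos(FA),np.sin(FA); return (np.array([c*q[0]+s*q[1],-s*q[0]+c*q[1]])*1e3).round(2)
E
python3 - <<'E'
from h import *
d=load('w_57')
A=lambda n,U,V,z:print(n,loc(atz(d,*cu(U,V,330,80,5),z)))
B=lambda n,U,V,z:print(n,loc(atz(d,*cu(U,V,420,0,4),z)))
A('jaw front',130,124,.027);A('jaw front',580,440,.027);A('jaw rear',75,200,.027);A('jaw rear',525,512,.027)
A('cross front',100,258,.027);A('cross front',467,515,.027)
A('board near',45,62,.021);A('board near',640,475,.021)
B('board far',465,305,.021);B('board far',370,240,.021);
B('bs top',490,265,.027);B('bs top',160,0,.027);B('bs bottom',430,272,.015)
E
```

```text
jaw front [-29.02  -8.81]
jaw front [29.58 -9.03]
jaw rear [-29.48 -17.87]
jaw rear [ 29.76 -18.34]
cross front [-24.07 -21.22]
cross front [ 24.72 -22.  ]
board near [-39.19  -8.4 ]
board near [40.41 -8.25]
board far [39.62 51.57]
board far [24.38 50.6 ]
bs top [35.93 54.08]
bs top [-15.45  53.57]
bs bottom [35.92 54.25]
```

Run:
```python
from h import *
for a in [61,65]:
    rot(a); print(mz()); snap('wrist','w_%d'%a)
crop('w_61','w61c',310,60,450,180,5)
crop('w_65','w65c',310,60,450,180,5);crop('w_65','w65d',400,0,580,130,4)
```

```text
61 61.01 [ 0.5064 -0.2231  0.052 ] F [-2.1 -0.5  4.9] M [-0.299  0.435 -0.031] e7 -0.149 0.126 22.74
(np.float64(-0.02), np.float64(0.042))
65 65.01 [ 0.5063 -0.2231  0.052 ] F [-2.2 -0.9  6.1] M [-0.315  0.433  0.   ] e7 -0.149 0.127 23.21
(np.float64(-0.003), np.float64(0.017))
```

View pics/w65c.png

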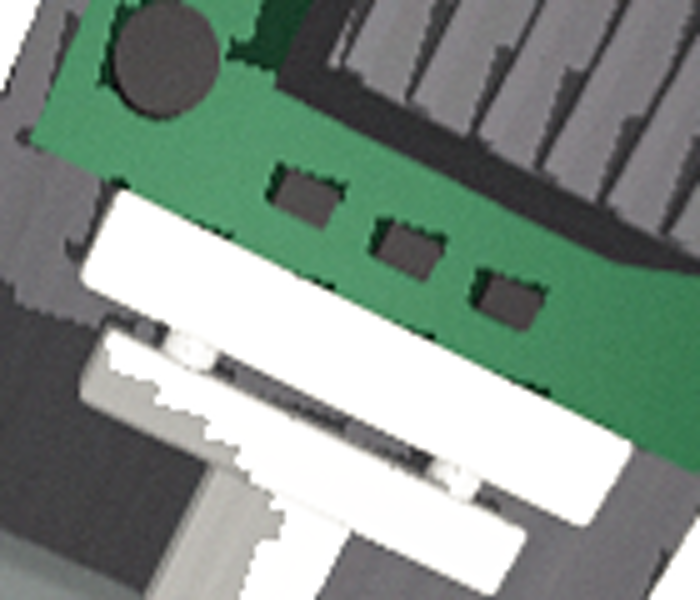

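View pics/w65d.png

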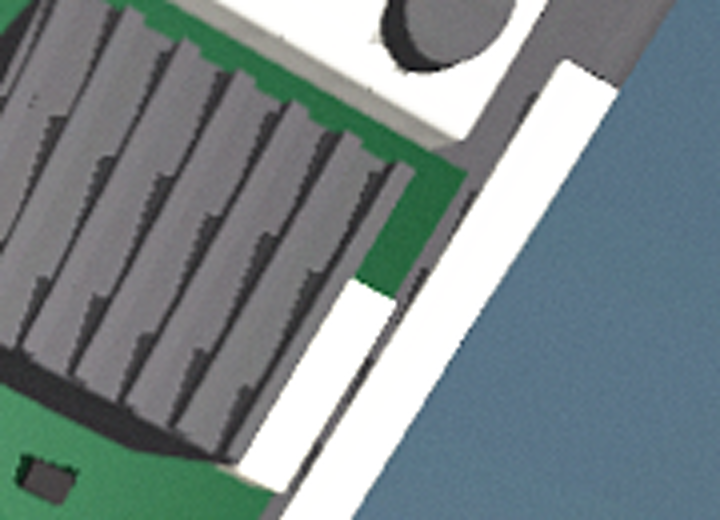

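Run:
```python
from h import *
d=load('w_65')
A=lambda n,U,V,z:print(n,loc(atz(d,*cu(U,V,310,60,5),z)))
B=lambda n,U,V,z:print(n,loc(atz(d,*cu(U,V,400,0,4),z)))
A('jaw front',125,190,.027);A('jaw front',632,443,.027);A('jaw rear',83,282,.027);A('jaw rear',585,525,.027)
A('cross front',112,330,.027);A('cross front',525,525,.027)
A('board near',33,142,.021)
B('board far',467,170,.021)
B('bs top',462,140,.027);B('bs top',215,0,.027);B('bs bottom',425,145,.015)
d=load('w3')
# jaw/cross baseline in w3m crop
for n,U,V in [('jr',127,494),('jr',330,496),('cf',147,502),('cf',310,504)]: print(n,loc(atz(d,*cu(U,V,270,50,4),.027)))
```

```text
jaw front [-28.98  -7.01]
jaw front [29.86 -7.19]
jaw rear [-29.   -16.73]
jaw rear [ 29.94 -16.71]
cross front [-24.3  -19.75]
cross front [ 24.18 -19.4 ]
board near [-39.27  -6.75]
board far [40.28 53.13]
bs top [35.24 53.32]
bs top [ 1.5  53.23]
bs bottom [36.44 55.38]
jr [-29.31 -29.96]
jr [ 29.89 -30.38]
cf [-23.51 -32.33]
cf [ 24.13 -32.79]
```

```bash
cat >> h.py <<'E'
def rect(n,z=.027,x0=-30,x1=30,y0=-30,y1=60,s=8):
    d=load(n); xs=np.arange(x0,x1,1/s); ys=np.arange(y1,y0,-1/s); X,Y=np.meshgrid(xs,ys)
    P=np.stack([FT[0]+(np.cos(FA)*X-np.sin(FA)*Y)/1e3, FT[1]+(np.sin(FA)*X+np.cos(FA)*Y)/1e3, np.full_like(X,z)],-1)
    q=(P-np.array(d['origin']))@np.array(d['orientation']); x=-q[...,0]/q[...,2]; y=q[...,1]/q[...,2]; r=1+d['k1']*(x*x+y*y)
    return cv2.remap(d['image'][:,:,::-1].copy(),(d['fx']*x*r+d['cx']).astype(np.float32),(d['fy']*y*r+d['cy']).astype(np.float32),cv2.INTER_CUBIC)
E
python3 - <<'E'
from h import *
cols=[]
for a in [46,50,54,57,61,65]:
    im=rect('w_%d'%a,x0=8,x1=22,y0=-32,y1=-2,s=10); cv2.putText(im,str(a),(3,20),0,.6,(0,0,255),1); cols.append(im[:, :120])
cv2.imwrite('pics/rc.png',cv2.resize(np.hstack(cols),None,fx=1.1,fy=1.9))
E
```

```text
(no output)
```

View pics/rc.png

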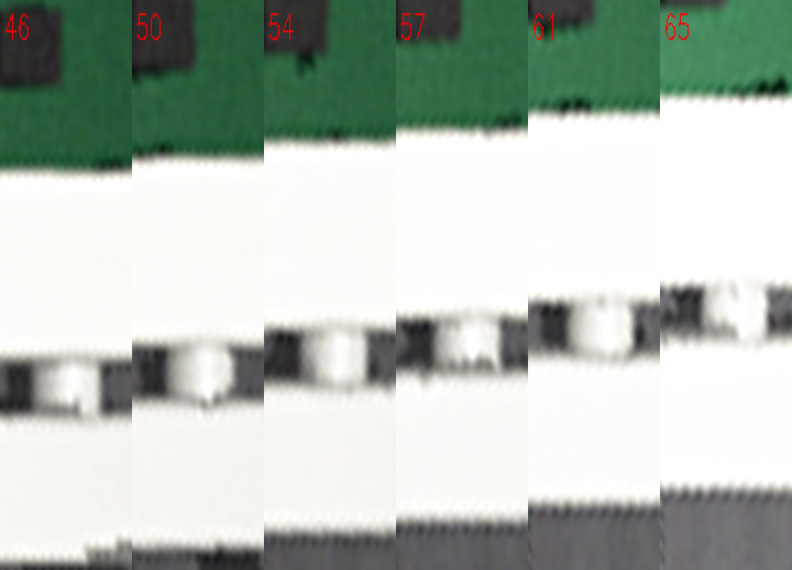

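```bash
cat >> h.py <<'E'
def meas(n):
    im=rect(n,x0=-8,x1=8,y0=-36,y1=2,s=20).mean(2); ys=np.arange(2,-36,-1/20)
    g=rect(n,x0=-8,x1=8,y0=-36,y1=2,s=20).astype(float); g=g.min(2)
    out=[]
    for c in range(0,im.shape[1],4):
        b=(g[:,c]>150).astype(int); e=np.flatnonzero(np.diff(b))
        # runs: front edge (0->1), rear (1->0), cross front(0->1)
        up=[ys[i] for i in e if b[i+1]==1]; dn=[ys[i] for i in e if b[i+1]==0]
        up=[u for u in up if u<0]
        for u in up:
            r=[x for x in dn if x<u-7 and x>u-12]
            if r:
                k=[x for x in up if x<r[0]]
                if k: out.append((u,r[0],k[0],r[0]-k[0]))
                break
    o=np.array(out); return n,len(o),np.median(o,0).round(2) if len(o) else None
E
python3 - <<'E'
from h import *
for a in ['3','4','5']+['_%d'%a for a in [46,50,54,57,61,65]]: print(meas('w'+a))
E
```

```text
('w3', 80, array([-20.33, -29.45, -32.55,   3.1 ]))
('w4', 0, None)
('w5', 80, array([-12.  , -21.9 , -25.05,   3.15]))
('w_46', 80, array([-10.95, -20.8 , -23.85,   3.05]))
('w_50', 80, array([-10.25, -20.05, -23.05,   3.  ]))
('w_54', 80, array([ -9.4 , -19.2 , -22.15,   2.93]))
('w_57', 80, array([ -8.75, -18.65, -21.45,   2.8 ]))
('w_61', 80, array([ -7.85, -17.85, -20.55,   2.7 ]))
('w_65', 80, array([ -6.95, -17.1 , -19.55,   2.45]))
```

Run:
```python
from h import *
for a in [67,69,71]:
    rot(a); print(mz()); snap('wrist','w_%d'%a); print(meas('w_%d'%a))
```

```text
67 66.98 [ 0.5063 -0.2231  0.052 ] F [-2.4 -1.8  4.8] M [-0.381  0.425  0.065] e7 -0.164 0.134 23.68
(np.float64(0.088), np.float64(0.038))
('w_67', 80, array([ -6.6 , -16.75, -19.15,   2.4 ]))
69 68.98 [ 0.5063 -0.2231  0.052 ] F [-2.3 -2.1  5.5] M [-0.386  0.385  0.083] e7 -0.173 0.131 24.14
(np.float64(0.092), np.float64(0.043))
('w_69', 80, array([ -6.6 , -16.75, -18.75,   1.95]))
71 70.98 [ 0.5064 -0.2231  0.052 ] F [-3.  -1.8  5.3] M [-0.321  0.432  0.142] e7 -0.192 0.128 24.61
(np.float64(0.125), np.float64(0.024))
('w_71', 80, array([ -6.6 , -16.75, -18.25,   1.5 ]))
```

The jaw front stopped at y −6.6 mm from about 66.7°, and the spring gap is closing at about 0.22 mm/deg, so 71° is roughly 3.7 N. The 8 N target is at about 76°.

Run:
```python
from h import *
for a in [74,76]:
    rot(a); print(mz()); snap('wrist','w_%d'%a); print(meas('w_%d'%a))
```

```text
74 73.98 [ 0.5063 -0.2231  0.052 ] F [-3.1 -1.3  4.3] M [-0.347  0.448  0.12 ] e7 -0.214 0.124 25.07
(np.float64(0.106), np.float64(0.037))
('w_74', 80, array([ -6.5 , -16.8 , -17.55,   0.8 ]))
76 75.97 [ 0.5063 -0.2231  0.052 ] F [-2.6 -1.7  6.1] M [-0.378  0.404  0.148] e7 -0.239 0.128 25.54
(np.float64(0.173), np.float64(0.029))
('w_76', 80, array([ -6.5 , -16.85, -17.25,   0.4 ]))
```

View pics/w_76.png

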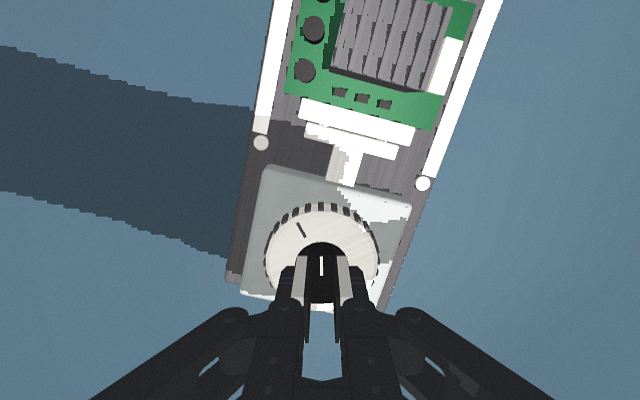

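Angle past contact (9.3°, 7.8 N) and spring gap (2.0 mm, 8 N) agree. Release, lift and recheck.

Run:
```python
from h import *
arm.hold(.3)
arm.gripper_to(0.3); snap('wrist','w_rel'); print(meas('w_rel'))
T=arm.get_tcp_pos(); arm.line_to([T[0],T[1],.12],vel=.08)
arm.move_to([*F(-.005,-.03),.25],Rt(-9)); arm.hold(.3); snap('wrist','w9'); print(meas('w9'),meas('w3'),arm.get_contact_force(),arm.get_time_s())
crop('w9','w9k',270,50,390,260,4); im=cv2.imread('pics/w9k.png'); im2=cv2.imread('pics/w3.png')[50:260,270:390]; im2=cv2.resize(im2,None,fx=4,fy=4,interpolation=cv2.INTER_CUBIC)
cv2.imwrite('pics/w9k.png',cv2.resize(np.hstack([im2,im]),None,fx=.7,fy=.7))
```

```text
('w_rel', 80, array([ -6.5 , -16.85, -17.25,   0.4 ]))
('w9', 80, array([ -6.75, -16.15, -18.4 ,   2.25])) ('w3', 80, array([-20.33, -29.45, -32.55,   3.1 ])) [ 0.02386599 -0.12338434  0.3120445 ] 28.375
```

View pics/w9k.png

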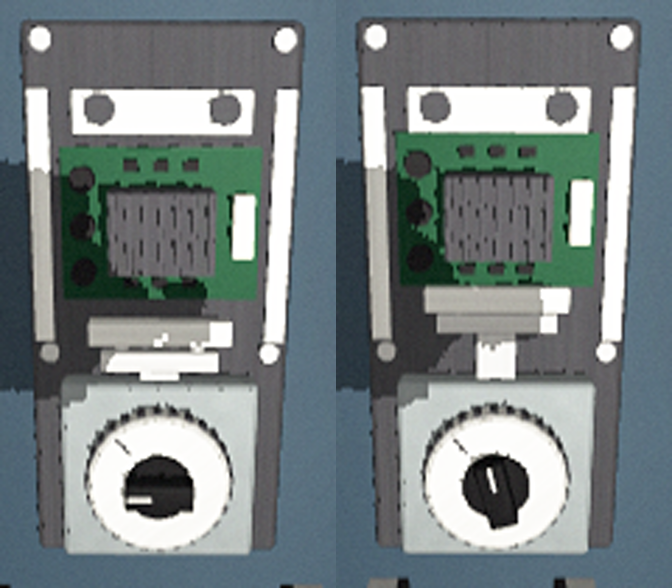

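Same-view spring gap is unchanged after release, and the ring mark is in the same place in both pictures. Handing in.

Run:
```python
from h import *
print(ticket.job_done(),arm.get_time_s())
```

```text
the job is handed in; nothing more can be done
the job is handed in; nothing more can be done
```

The module is clamped in the steel fixture at an estimated 8 N, and the job was handed in just after 28 s on the robot's clock. No verdict was reported. I gripped the module by its heat sink, laid it between jaw and backstop, and let go. I then turned only the inner knob clockwise by 76°.

**Squeeze:** the jaw stopped advancing at about 66.7°. The last 9.3° of turn gives 7.8 N, and the spring closing by about 2.0 mm gives 8 N.

**After letting go:**
- **Spring gap:** from the same camera view it was unchanged.
- **Module:** it looked square and against the backstop.
- **Ring mark:** it was in the same place as before.
- **Robot:** it was clear of everything.
- **Bystanders:** I did not measure the screwdriver, bottle and tray again; the arm worked well clear of them.

**Checks that did not agree:**
- **Wrist moment:** the paused readings were too noisy to judge the squeeze, so I used the knob angle and the camera.
- **Last picture:** from a different viewpoint and with shadow across the gap, the automatic measurement gave a 2.25 mm gap instead of 0.4 mm. I put that down to the shadow and relied on the same-view reading and a by-eye comparison of the jaw.

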